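Line the paint containers up by height on the paint rail

TASK

Set out the paint rail for the next ornament: take the four containers that stand on the robot's side of the rail (glitter vial, small red-lidded jar, tall black-lidded jar, white bottle) and stand them on the four cork pads, each centred on a pad of its own, in order of height, with the shortest next to the upright end board and the tallest farthest from it. Keep the containers upright, set them down rather than drop them, and leave the loose black jar lid where it lies.

Things in the scene. Friction and masses are not known exactly. Their poses are not given: they have to be found in the camera images.
- vial: Small glitter vial with magenta contents and a white cap, 20 mm diameter, 36 mm tall, loose: the shortest container. Origin: centre of its underside; z up its axis.
- small_jar: Squat closed paint jar with a red lid, 51 mm diameter, 67 mm tall, about 0.18 kg, loose, on the robot's side of the rail (the like jars beyond the rail are fixed scenery): second shortest. Origin: centre of its underside; z up its axis.
- tall_jar: Larger closed paint jar with a black lid and black paint runs, about 62 mm across the body (67 mm over the runs), 97 mm tall, about 0.33 kg, loose: second tallest. Origin: centre of its underside; z up its axis.
- bottle: Slim white plastic bottle with a green cap, body 48 mm diameter, 161 mm tall, about 0.16 kg, loose: the tallest. The cap (29 mm diameter) takes the top 25 mm, the shoulder is at about 120 to 136 mm, and the body below is straight. Origin: centre of its underside; z up its axis.
- pad_a: One of four like cork discs, 76 mm wide, 4 mm thick, fixed in a straight row at 88 mm spacing on a light plywood rail (404 x 90 x 16 mm) fixed on the table. Origin: centre of its underside, 16 mm above the table; containers stand on its top, 20 mm above the table. z is up; y runs along the rail. Its letter says nothing of the order along the rail; only its position does.
- pad_b: One of four like cork discs, 76 mm wide, 4 mm thick, fixed in a straight row at 88 mm spacing on a light plywood rail (404 x 90 x 16 mm) fixed on the table. Origin: centre of its underside, 16 mm above the table; containers stand on its top, 20 mm above the table. z is up; y runs along the rail. Its letter says nothing of the order along the rail; only its position does.
- pad_c: One of four like cork discs, 76 mm wide, 4 mm thick, fixed in a straight row at 88 mm spacing on a light plywood rail (404 x 90 x 16 mm) fixed on the table. Origin: centre of its underside, 16 mm above the table; containers stand on its top, 20 mm above the table. z is up; y runs along the rail. Its letter says nothing of the order along the rail; only its position does.
- pad_d: One of four like cork discs, 76 mm wide, 4 mm thick, fixed in a straight row at 88 mm spacing on a light plywood rail (404 x 90 x 16 mm) fixed on the table. Origin: centre of its underside, 16 mm above the table; containers stand on its top, 20 mm above the table. z is up; y runs along the rail. Its letter says nothing of the order along the rail; only its position does.
- end_board: Upright brown wooden board, 86 mm wide, 14 mm thick, 50 mm tall, fixed at one end of the rail (either end; the other end has only a 6 mm low cleat). Its top is 66 mm above the table. Origin: centre of its underside, in line with the row of pads, 60 mm from the centre of the nearest pad. The rail runs along its y axis (either way).
- lid: Black jar lid lying upside down on the table among the containers, 64 mm across, 11 mm tall, loose. A bystander. Origin: centre of its underside.
Not all that is in view belongs to the job. What is shaped like the small_jar but yellow is not meant.

How it is judged:
By the outcome, as a careful person would: the job done as asked, in the order asked, and still so for the second after the job is handed in, with the robot touching nothing.
It also fails if it takes over 102 s, if anything falls off the work surface, if the arm or the gripper's body presses on something with over 40 N, if the wrist force passes 120 N, or if a joint passes its speed limit or range.

ROBOT

A 7-joint arm with a two-finger parallel gripper is mounted at the origin on a cart in front of the work surface, level with it; the furniture and walls round the work are solid. World frame = base frame: x ahead of the robot, y to its left, z up, the work surface at z = 0. Lengths are in m, angles in rad, forces in N, time in s.
With the tool pointing down it reaches from about 0.4 to 0.85 m from the base axis. Payload 4.5 kg.
Tool frame: the origin (TCP) lies midway between the tips of the shut fingers; the grasp point (between the pads) lies 19 mm behind it; z points along the fingers, y is the line along which they close (so a half turn about z gives the same grasp; the last joint's range is limited). The gripper opens to 88 mm and grips with 3 to 60 N. Pads are 18 mm wide; open, the fingers measure 123 mm over their backs; the gripper's body (75 mm by 187 mm) begins 45 mm behind the grasp point.
Start: joints at [-1.098, 0.689, -0.195, 1.565, 0.157, 0.902, -0.215], TCP at [0.266, 0.566, 0.239] pointing down, gripper open.
Joint ranges: [-3.01, 3.01], [-0.46, 2.08], [-1.47, 1.51], [0.13, 2.56], [-1, 4.14], [0.04, 2.09], [-2.66, 2.66]. Speed limits (rad/s): [2.57, 2.57, 3.14, 3.14, 3.14, 3.14, 3.14].

INTERFACE

Orientations are given as a unit quaternion [x, y, z, w].
In Python, from plant import * gives the robot as it stands.
- The arm moves only by the tool send_rows, never from a script. Its argument "targets" is a list of rows, each a list of 2 entries, a list of its own where there are three numbers: the shift along the tool's x, y, z in units of 0.3 m (1.0 is 0.3 m), then the turn, a rotation vector about the tool's x, y, z in units of pi rad (1.0 is pi rad). A call has 1 to 12 rows; each row is the pose to reach, as a shift and turn from the pose commanded when the call began, along the tool's axes at that moment, turning the shorter way round; what a row does not reach only later rows make up. A row lasts 1/8 s, in which the tool goes at most 62.5 mm and 10.7 degrees, less where a joint would pass 70% of its speed; a pose out of reach is approached as far as the arm can. A call with a number of a shift or a turn outside -1 to 1 is refused whole. A call with a gripper value outside its range is refused whole. "fingers" is the opening, from 0 (shut) to 1 (fully open), set as the call begins (left out, the last holds). The fingers move at their own pace and stop on an object; "newtons" is the grip in N (left out, the last holds). Time passes only in rows, so rows that repeat a pose let the fingers close. It gives the time, the measured TCP pose, the force, the opening and the grip force at its end, in the units of the state.
- get_state(): the state, without advancing time (a new reading comes with each control period).
- snapshot(name): name is "scene" or "top" or "wrist"; returns a dict with "img" (480x640x3 uint8, blue, green, red), "fx", "fy", "cx", "cy" (pixels), "cam_to_world" (4x4, takes a point from camera to world coordinates); the wrist camera has in their place "T_tool_cam" (4x4, takes a point from camera to tool coordinates, whose origin is the TCP and whose axes are the flange's). Camera axes: x right, y down, z forward; pixel columns grow to the right and rows downward; lengths in m; the calibration is good to about 2 mm. A picture is of the moment at which its call begins: read the wrist's pose just before it. There is no depth.
- finish_job(): hands the job in; it is judged then, once.
The state is a dict: "clock": time; "q": joint angles; "qd": joint speeds; "joint_torque": joint torques, N m; "tool_pos": TCP position; "eef_rot": TCP orientation; "contact_force": force on the tool from outside, world axes, zero at the start; "moment": the same for the moment, N m; "opening": opening from 0.0 (shut) to 1.0 (fully open); "finger_force": force on a finger pad.
Only numpy, scipy, OpenCV 4.12 (cv2) and the standard library are available. Lean on these libraries where they do the work, as an engineer would, in place of code of your own. Each camera call takes 0.05 s, during which the arm holds its last target. There are 200 camera calls.

## Working session

There is one attempt and no reset: what is moved stays moved. The work goes in short steps, Python scripts to look and compute and a tool call to move; the robot and the scene stay as the last step left them, time stands still between calls to the robot, and variables do not carry over. Pictures are saved under pics/ and viewed, at most 14 in all, crops included, and the job is handed in when it is done.

Besides the shell and the picture viewer there is one more tool, called after "Request:" as name(argument=value, ...), one argument or row to a line, values as JSON. send_rows: Moves the arm, as the interface text tells. Its arguments: {"type":"object","properties":{"targets":{"type":"array"},"fingers":{"type":"number"},"newtons":{"type":"number"}},"required":["targets"]}

```bash
mkdir -p pics; ls; python3 - <<'E'
from plant import *
import cv2,numpy as np
s=get_state();print(s['clock'],s['tool_pos'],s['eef_rot'],s['opening'])
for n in ("scene","top"):
    d=snapshot(n);cv2.imwrite(f"pics/{n}0.png",d["img"]);np.savez(f"{n}0.npz",**d)
    print(n,d["fx"],d["fy"],d["cx"],d["cy"],np.round(d["cam_to_world"],3).tolist())
E
```

```text
pics
0.0 [0.26531795 0.56520135 0.23792452] [ 2.17620417e-01  9.76033061e-01 -8.94904525e-04 -1.28662870e-04] 0.9972716004506128
scene 614.2770625101089 614.2770625101089 319.7220044481388 237.5548986836121 [[0.698, -0.518, 0.495, -0.032], [-0.716, -0.493, 0.495, -0.419], [-0.012, -0.699, -0.715, 0.748], [0.0, 0.0, 0.0, 1.0]]
top 463.56418963808096 463.56418963808096 319.63496047545465 244.26164855718454 [[-0.03, -0.989, 0.145, 0.362], [-1.0, 0.031, 0.006, 0.065], [-0.01, -0.144, -0.989, 0.889], [0.0, 0.0, 0.0, 1.0]]
```

View pics/scene0.png

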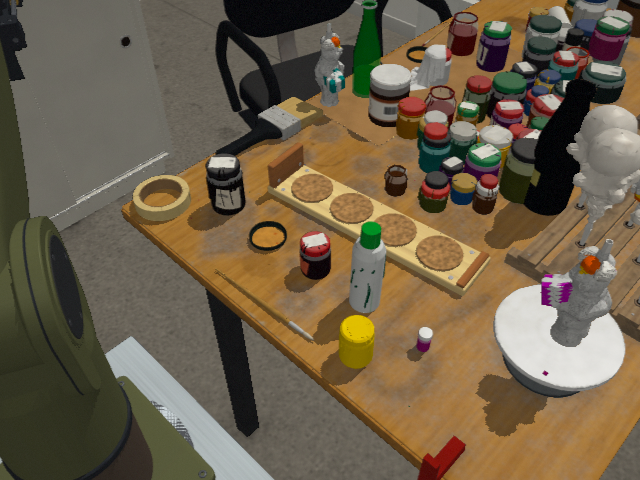

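View pics/top0.png

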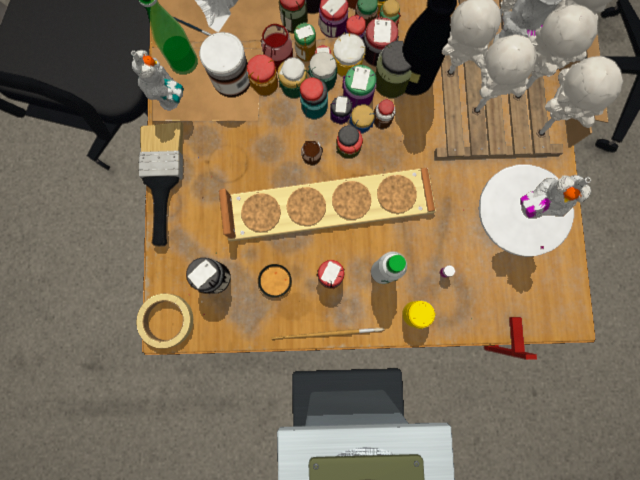

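The scene view shows the end board upright at (287,165) and the pads running from there to (440,252). In the top view, the end board is at (226,213) and the low cleat at (428,192). The pads are at (261,212), (306,207), (352,200) and (397,194).

Candidates for each container in the top view:
- **Vial:** (448,271), white cap with magenta contents.
- **Small jar:** (331,273), red lid on the robot's side. The yellow jar at (421,315) is the decoy, and the red-lidded jars at rows above 150 lie beyond the rail.
- **Tall jar:** (208,275), black lid.
- **Bottle:** (390,267), green cap.
- **Loose lid:** (275,281), which stays where it is.

```bash
cat > h.py <<'E'
import cv2,numpy as np
from scipy.spatial.transform import Rotation as R
def ray(d,uv,z,T=None):
    T=d["cam_to_world"] if T is None else T
    v=T[:3,:3]@np.array([(uv[0]-d["cx"])/d["fx"],(uv[1]-d["cy"])/d["fy"],1.])
    o=T[:3,3]; return (o+v*(z-o[2])/v[2])[:3]
def proj(d,p,T=None):
    T=d["cam_to_world"] if T is None else T
    c=np.linalg.inv(T)@np.append(p,1); return np.array([c[0]/c[2]*d["fx"]+d["cx"],c[1]/c[2]*d["fy"]+d["cy"]])
def blobs(mask,box,minA):
    m=np.zeros_like(mask);x0,y0,x1,y1=box;m[y0:y1,x0:x1]=mask[y0:y1,x0:x1]
    cs,_=cv2.findContours(m,cv2.RETR_EXTERNAL,cv2.CHAIN_APPROX_NONE)
    return [c for c in cs if cv2.contourArea(c)>minA]
def rel(s,goal,yaw_y=None):
    """shift (units .3m) and turn (units pi) from state s to world goal, tool down, fingers closing along angle yaw_y"""
    Rm=R.from_quat(s["eef_rot"]); sh=Rm.inv().apply(np.array(goal)-s["tool_pos"])/0.3
    t=np.zeros(3)
    if yaw_y is not None:
        y=np.array([np.cos(yaw_y),np.sin(yaw_y),0])
        z=np.array([0,0,-1.]); x=np.cross(y,z); G=R.from_matrix(np.c_[x,y,z])
        G2=G*R.from_rotvec([0,0,np.pi])
        t=min([(Rm.inv()*g).as_rotvec()/np.pi for g in(G,G2)],key=np.linalg.norm)
    return sh.round(4).tolist(),t.round(4).tolist()
E
python3 - <<'E'
from h import *
d=dict(np.load("top0.npz"));e=dict(np.load("scene0.npz"))
for n,k in(("top",d),("scene",e)):
    hsv=cv2.cvtColor(k["img"],cv2.COLOR_BGR2HSV);H,S,V=cv2.split(hsv)
    k["HSV"]=hsv
    if n=="top": print("rail px", hsv[206,306],"wood strip",hsv[190,282],"table",hsv[240,300],"board",hsv[213,226])
H,S,V=cv2.split(d["HSV"])
# rail: light plywood
def rep(n,c,z):
    (u,v),r=cv2.minEnclosingCircle(c);M=cv2.moments(c);cu,cv_=M['m10']/M['m00'],M['m01']/M['m00']
    p=ray(d,(cu,cv_),z);a=ray(d,(u,v),z);dia=2*r*(d["cam_to_world"][2,3]-z)/d["fx"]
    print(n,"cent",round(cu,1),round(cv_,1),"A",cv2.contourArea(c),"world",p.round(4),"circ",a.round(4),"dia",round(dia,4))
g=((H>45)&(H<80)&(S>150)&(V>60)).astype(np.uint8)
for c in blobs(g,(370,245,420,290),50):rep("cap",c,.161)
r=(((H<6)|(H>172))&(S>130)&(V>50)).astype(np.uint8)
w=((S<60)&(V>150)).astype(np.uint8)
for c in blobs(cv2.morphologyEx(r|w,cv2.MORPH_CLOSE,np.ones((3,3),np.uint8)),(310,255,355,292),50):rep("small",c,.067)
for c in blobs(w,(435,258,465,285),15):rep("vial",c,.036)
k=((V<60)|w.astype(bool)).astype(np.uint8)
for c in blobs(k,(180,250,240,300),100):rep("tall",c,.097)
for c in blobs((V<60).astype(np.uint8),(250,255,300,305),100):rep("lid",c,.011)
t=((S<150)&(V>150)&(H<30)).astype(np.uint8)
for c in blobs(cv2.morphologyEx(t,cv2.MORPH_CLOSE,np.ones((3,3),np.uint8)),(215,160,440,250),500):
    print("rail",cv2.minAreaRect(c))
c=cv2.resize(d["img"][155:345,180:480],None,fx=2.6,fy=2.6,interpolation=cv2.INTER_CUBIC);cv2.imwrite("pics/crop1.png",c)
E
```

```text
rail px [ 16 135 198] wood strip [ 23  98 239] table [ 16 117 157] board [ 13 165 178]
cap cent 396.0 263.3 A 219.0 world [ 0.4343 -0.0503  0.161 ] circ [ 0.434  -0.0504  0.161 ] dia 0.0288
small cent 330.6 273.1 A 512.0 world [0.4297 0.0515 0.067 ] circ [0.429  0.0509 0.067 ] dia 0.0484
vial cent 449.1 270.2 A 79.5 world [ 0.431  -0.1668  0.036 ] circ [ 0.4306 -0.1666  0.036 ] dia 0.0203
tall cent 201.6 273.2 A 406.5 world [0.4339 0.2732 0.097 ] circ [0.4319 0.2732 0.097 ] dia 0.0513
tall cent 216.2 280.6 A 203.0 world [0.4205 0.2482 0.097 ] circ [0.4262 0.2564 0.097 ] dia 0.0629
lid cent 274.4 280.3 A 800.5 world [0.4239 0.1576 0.011 ] circ [0.4238 0.1577 0.011 ] dia 0.0625
rail ((334.5, 204.5), (89.0, 209.0), 90.0)
```

View pics/crop1.png

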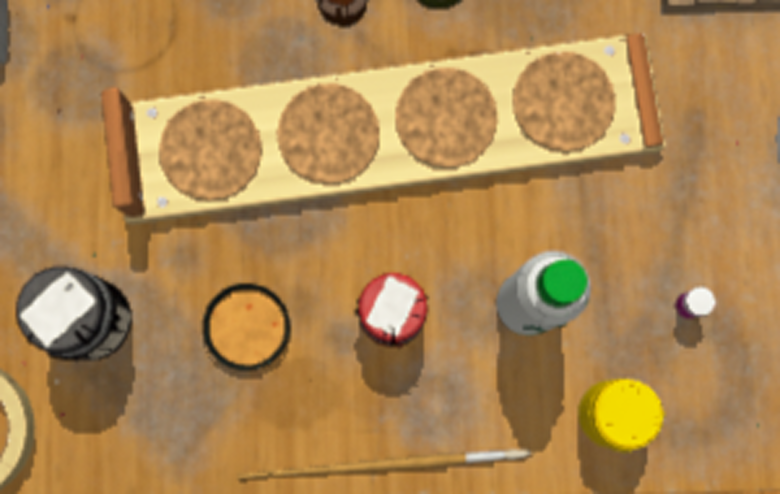

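The crop confirms the identities: red-lidded jar with a white label at (392,308), tall black-lidded jar at (62,312), bottle cap at (564,282), vial at (697,302), and the yellow decoy at (623,414). The end board stands at the left (+y) end of the rail. Next I'll measure the pads as holes in the plywood and compute the first move.

```bash
python3 - <<'E'
from h import *
from plant import *
d=dict(np.load("top0.npz"));e=dict(np.load("scene0.npz"))
H,S,V=cv2.split(cv2.cvtColor(d["img"],cv2.COLOR_BGR2HSV))
ply=((H>=19)&(H<30)&(V>190)).astype(np.uint8)
m=np.zeros_like(ply);m[160:250,215:440]=ply[160:250,215:440]
m=cv2.morphologyEx(m,cv2.MORPH_OPEN,np.ones((2,2),np.uint8))
cs,hi=cv2.findContours(m,cv2.RETR_CCOMP,cv2.CHAIN_APPROX_NONE)
P=[]
for c,h in zip(cs,hi[0]):
    if h[3]>=0 and cv2.contourArea(c)>600:
        (u,v),ax,_=cv2.fitEllipse(c);p=ray(d,(u,v),.020);P.append(p);print("pad",round(u,1),round(v,1),np.round(ax,1),p.round(4))
P=sorted(P,key=lambda p:-p[1]);P=np.array(P)
print("spacing",np.linalg.norm(np.diff(P,axis=0),axis=1).round(4))
dr=(P[-1]-P[0]);dr/=np.linalg.norm(dr);print("dir",dr.round(4),"yaw",np.degrees(np.arctan2(dr[1],dr[0])))
c=P.mean(0);fit=np.array([c+dr*.088*k for k in(-1.5,-.5,.5,1.5)]);print(fit.round(4))
print("tall lid hand-read",ray(d,(203.8,275),.097).round(4))
# check in scene view: project guesses
for n,p in dict(cap=[.434,-.0504,.161],small=[.4295,.051,.067],vial=[.431,-.1667,.036],tall=[.431,.269,.097],pad1=fit[0],pad4=fit[3]).items(): print(n,proj(e,np.array(p)).round(1))
s=get_state()
print("hover vial",rel(s,[.431,-.1667,.17],np.radians(15)))
E
```

```text
pad 261.5 213.4 [40.1 40.6] [0.5521 0.1793 0.02  ]
pad 307.0 207.3 [40.2 40.4] [0.5614 0.092  0.02  ]
pad 352.2 201.1 [40.1 40.2] [0.5708 0.0049 0.02  ]
pad 397.4 194.9 [39.9 40.8] [ 0.5801 -0.0825  0.02  ]
spacing [0.0878 0.0875 0.0879]
dir [ 0.1064 -0.9943  0.    ] yaw -83.89229800728057
[[ 0.552   0.1797  0.02  ]
 [ 0.5614  0.0922  0.02  ]
 [ 0.5708  0.0047  0.02  ]
 [ 0.5801 -0.0828  0.02  ]]
tall lid hand-read [0.4307 0.2694 0.097 ]
cap [370.2 228.4]
small [315.7 241.2]
vial [427.3 332.9]
tall [223.8 164.3]
pad1 [313.  188.5]
pad4 [441. 254.]
hover vial ([-1.5364, -1.9739, 0.23], [-0.0005, 0.0003, 0.277])
```

Pad spacing comes out at 88 mm and the scene-view projections agree with the picture. Moving to the vial first.

Request:
send_rows(
  targets=[
    [[-0.955,-0.583,0],[0,0,0.222]],
    [[-0.955,-0.583,0],[0,0,0.222]],
    [[-0.955,-0.583,0],[0,0,0.222]],
    [[-0.955,-0.583,0],[0,0,0.222]],
    [[-0.955,-0.583,0],[0,0,0.222]],
    [[-0.955,-0.583,0],[0,0,0.222]],
    [[-0.955,-0.583,0],[0,0,0.222]],
  ],
  fingers=1,
)

```text
clock: 0.98
tool_pos: [0.4515, 0.2837, 0.2385]
eef_rot: [0.54, 0.842, -0.0, 0.0]
contact_force: [0.4, -0.0, -0.3]
opening: 1.0
finger_force: 0.0
```

```bash
cat > s.py <<'E'
import sys
from h import *
from plant import *
s=get_state();y=R.from_quat(s["eef_rot"]).as_matrix()
print("t",round(s['clock'],2),s['tool_pos'].round(4),"yawY",np.degrees(np.arctan2(y[1,1],y[0,1])).round(1),"tilt",np.degrees(np.arccos(-y[2,2])).round(2),"open",round(s['opening'],3),"ff",np.round(s['finger_force'],1),"F",np.round(s['contact_force'],1),"q7",s['q'].round(2))
for a in sys.argv[1:]:
    v=[float(t) for t in a.split(",")];print(a,rel(s,v[:3],np.radians(v[3]) if len(v)>3 else None))
E
python3 s.py .431,-.1667,.2,25 .431,-.1667,.012,25
```

```text
t 0.97 [0.4515 0.2837 0.2385] yawY 24.6 tilt 0.06 open 1.0 ff 0.0 F [ 0.4 -0.  -0.3] q7 [-0.63  0.57 -0.03  1.85  0.03  0.73 -0.25]
.431,-.1667,.2,25 ([-1.3359, -0.6879, 0.13], [-0.0002, 0.0003, -0.002])
.431,-.1667,.012,25 ([-1.3353, -0.6876, 0.7567], [-0.0002, 0.0003, -0.002])
```

Request:
send_rows(
  targets=[
    [[-0.98,-0.5,0],[0,0,0]],
    [[-0.98,-0.5,0],[0,0,0]],
    [[-0.98,-0.5,0],[0,0,0]],
    [[-0.98,-0.5,0],[0,0,0]],
    [[-0.98,-0.5,0],[0,0,0]],
    [[-0.98,-0.5,0],[0,0,0]],
  ],
  fingers=0.55,
)

```text
clock: 1.72
tool_pos: [0.4377, -0.0462, 0.2386]
eef_rot: [0.54, 0.842, -0.0, -0.0]
contact_force: [0.2, 1.1, 1.7]
opening: 0.551
finger_force: 0.0
```

Request:
send_rows(
  targets=[
    [[-0.355,-0.188,0.1],[0,0,0]],
    [[-0.355,-0.188,0.1],[0,0,0]],
    [[-0.355,-0.188,0.1],[0,0,0]],
    [[-0.355,-0.188,0.1],[0,0,0]],
  ],
)

```text
clock: 2.22
tool_pos: [0.4327, -0.1622, 0.2086]
eef_rot: [0.537, 0.844, 0.001, -0.0]
contact_force: [0.5, -0.3, 0.5]
opening: 0.551
finger_force: 0.0
```

```bash
python3 s.py .431,-.1667,.008; python3 - <<'E'
from h import *
from plant import *
s=get_state();d=snapshot("wrist");np.savez("w1.npz",**d)
T=np.eye(4);T[:3,:3]=R.from_quat(s["eef_rot"]).as_matrix();T[:3,3]=s["tool_pos"];T=T@d["T_tool_cam"]
print(proj(d,np.array([.431,-.1667,.036]),T),T[:3,3])
cv2.imwrite("pics/w1.png",d["img"])
E
```

```text
t 2.23 [ 0.4327 -0.1622  0.2086] yawY 25.0 tilt 0.1 open 0.551 ff 0.0 F [ 0.5 -0.3  0.5] q7 [ 0.33  0.53 -0.1   2.08  0.1   0.54  0.59]
.431,-.1667,.008 ([-0.0121, -0.012, 0.6686], [0.0, 0.0, 0.0])
[311.06973211 221.74855661] [ 0.40449331 -0.10100783  0.35480522]
```

View pics/w1.png

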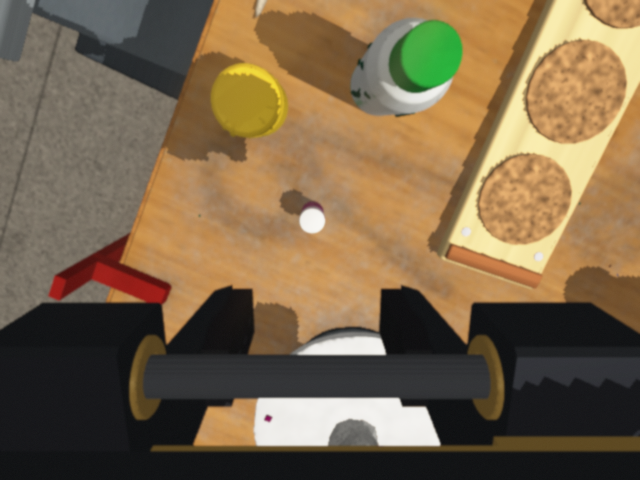

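The vial cap is at (312,220) in the wrist view against a predicted (311,222), so the measurements hold. Descending.

Request:
send_rows(
  targets=[
    [[-0.012,-0.012,0.2],[0,0,0]],
    [[-0.012,-0.012,0.4],[0,0,0]],
    [[-0.012,-0.012,0.55],[0,0,0]],
    [[-0.012,-0.012,0.63],[0,0,0]],
    [[-0.012,-0.012,0.667],[0,0,0]],
    [[-0.012,-0.012,0.667],[0,0,0]],
  ],
)

```text
clock: 3.02
tool_pos: [0.4337, -0.167, 0.0096]
eef_rot: [0.536, 0.844, 0.001, -0.002]
contact_force: [1.0, 0.0, 0.2]
opening: 0.551
finger_force: 0.0
```

Request:
send_rows(
  targets=[
    [[0,0,0],[0,0,0]],
    [[0,0,0],[0,0,0]],
    [[0,0,0],[0,0,0]],
    [[0,0,0],[0,0,0]],
    [[0,0,0],[0,0,0]],
    [[0,0,0],[0,0,0]],
  ],
  fingers=0,
  newtons=12,
)

```text
clock: 3.78
tool_pos: [0.4326, -0.1697, 0.0104]
eef_rot: [0.538, 0.843, 0.0, -0.002]
contact_force: [0.6, 1.7, 4.8]
opening: 0.216
finger_force: 11.7
```

```bash
python3 s.py .431,-.1667,.2 .552,.1797,.2,25  .552,.1797,.2,6
```

```text
t 3.77 [ 0.4326 -0.1697  0.0104] yawY 24.9 tilt 0.2 open 0.216 ff 11.7 F [0.6 1.7 4.8] q7 [ 0.3   0.93 -0.03  2.18  0.65  0.04  0.06]
.431,-.1667,.2 ([0.0132, -0.0018, -0.6318], [0.0, 0.0, 0.0])
.552,.1797,.2,25 ([0.8905, 0.8504, -0.6307], [-0.0006, -0.001, -0.0005])
.552,.1797,.2,6 ([0.8905, 0.8504, -0.6307], [-0.0007, -0.0009, 0.1051])
```

Request:
send_rows(
  targets=[
    [[0,0,-0.1],[0,0,0]],
    [[0,0,-0.25],[0,0,0]],
    [[0,0,-0.45],[0,0,0]],
    [[0,0,-0.6],[0,0,0]],
    [[0.1,0.09,-0.66],[0,0,0]],
    [[0.24,0.23,-0.66],[0,0,0]],
    [[0.38,0.37,-0.66],[0,0,0]],
    [[0.52,0.5,-0.66],[0,0,0]],
    [[0.66,0.63,-0.66],[0,0,0]],
    [[0.79,0.76,-0.66],[0,0,0]],
    [[0.86,0.83,-0.66],[0,0,0]],
    [[0.88,0.85,-0.66],[0,0,0]],
  ],
)

```text
clock: 5.28
tool_pos: [0.5528, 0.1783, 0.2079]
eef_rot: [0.537, 0.844, -0.0, -0.003]
contact_force: [-0.2, 0.4, -0.8]
opening: 0.213
finger_force: 11.8
```

```bash
python3 s.py .552,.1797,.03; python3 - <<'E'
from h import *
from plant import *
s=get_state();d=snapshot("wrist");np.savez("w2.npz",**d);cv2.imwrite("pics/w2.png",d["img"])
T=np.eye(4);T[:3,:3]=R.from_quat(s["eef_rot"]).as_matrix();T[:3,3]=s["tool_pos"];T=T@d["T_tool_cam"]
for p in([.552,.1797,.02],[.5614,.0922,.02]):print(proj(d,np.array(p),T))
for o in(0,.0034): print("vial bottom/top",*[proj(d,np.array([o,0,z]),d["T_tool_cam"]).round(0) for z in(.009,-.027)])
E
```

```text
t 5.28 [0.5528 0.1783 0.2079] yawY 25.0 tilt 0.29 open 0.213 ff 11.8 F [-0.2  0.4 -0.8] q7 [-0.14  0.69 -0.42  1.72  0.37  0.81 -0.3 ]
.552,.1797,.03 ([0.0031, 0.0015, 0.5929], [0.0, 0.0, 0.0])
[316.17728288 212.38515256]
[283.68116737 305.87038517]
vial bottom/top [315. 301.] [315. 346.]
vial bottom/top [315. 293.] [315. 337.]
```

View pics/w2.png

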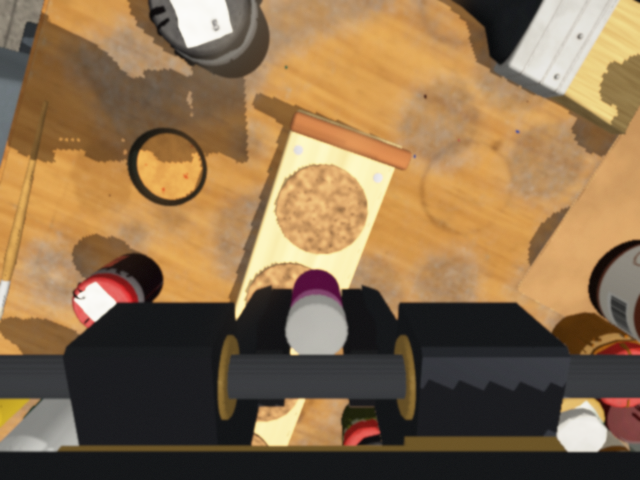

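The vial hangs upright at (317,320), and the pad centre is at (321,209) against a predicted (316,212), about 3 mm off; I'll split the difference. Lowering.

Request:
send_rows(
  targets=[
    [[-0.002,0.004,0.12],[0,0,0]],
    [[-0.004,0.008,0.28],[0,0,0]],
    [[-0.004,0.008,0.42],[0,0,0]],
    [[-0.004,0.008,0.52],[0,0,0]],
    [[-0.004,0.008,0.56],[0,0,0]],
    [[-0.004,0.008,0.575],[0,0,0]],
    [[-0.004,0.008,0.58],[0,0,0]],
    [[-0.004,0.008,0.58],[0,0,0]],
  ],
)

```text
clock: 6.32
tool_pos: [0.5558, 0.1768, 0.0353]
eef_rot: [0.538, 0.843, 0.0, -0.002]
contact_force: [-0.3, -0.5, -0.4]
opening: 0.209
finger_force: 11.8
```

```bash
python3 s.py .552,.1797,.0304
```

```text
t 6.33 [0.5558 0.1768 0.0353] yawY 24.9 tilt 0.18 open 0.209 ff 11.8 F [-0.3 -0.5 -0.4] q7 [-0.23  0.94 -0.27  1.82  0.52  0.45 -0.43]
.552,.1797,.0304 ([0.014, -0.0073, 0.0163], [0.0, 0.0, 0.0])
```

Request:
send_rows(
  targets=[
    [[0.003,-0.002,0.008],[0,0,0]],
    [[0.003,-0.002,0.014],[0,0,0]],
    [[0.003,-0.002,0.018],[0,0,0]],
    [[0.003,-0.002,0.018],[0,0,0]],
  ],
)

```text
clock: 6.82
tool_pos: [0.5543, 0.1775, 0.0302]
eef_rot: [0.538, 0.843, -0.0, -0.002]
contact_force: [-2.3, -1.3, 10.8]
opening: 0.212
finger_force: 11.6
```

Contact. Releasing and rising.

Request:
send_rows(
  targets=[
    [[0,0,0],[0,0,0]],
    [[0,0,0],[0,0,0]],
    [[0,0,0],[0,0,0]],
  ],
  fingers=0.5,
)

```text
clock: 7.2
tool_pos: [0.5541, 0.1773, 0.0287]
eef_rot: [0.538, 0.843, -0.0, -0.002]
contact_force: [0.6, 0.5, -0.8]
opening: 0.5
finger_force: 0.0
```

Request:
send_rows(
  targets=[
    [[0,0,-0.05],[0,0,0]],
    [[0,0,-0.15],[0,0,0]],
    [[0,0,-0.3],[0,0,0]],
    [[0,0,-0.5],[0,0,0]],
    [[0,0,-0.55],[0,0,0]],
    [[0,0,-0.55],[0,0,0]],
  ],
)

```text
clock: 7.95
tool_pos: [0.5553, 0.177, 0.1951]
eef_rot: [0.538, 0.843, 0.0, -0.001]
contact_force: [-0.2, 0.6, 0.8]
opening: 0.498
finger_force: 0.0
```

```bash
python3 s.py .4295,.051,.2,25 .4295,.051,.2,6; python3 - <<'E'
from h import *
from plant import *
d=snapshot("top");np.savez("t2.npz",**d)
H,S,V=cv2.split(cv2.cvtColor(d["img"],cv2.COLOR_BGR2HSV))
cv2.imwrite("pics/t2.png",d["img"][150:320,180:480].repeat(2,0).repeat(2,1))
w=((S<60)&(V>150)).astype(np.uint8)
for c in blobs(w,(245,195,280,230),15):
    M=cv2.moments(c);print(M['m10']/M['m00'],M['m01']/M['m00'],ray(d,(M['m10']/M['m00'],M['m01']/M['m00']),.056).round(4),cv2.contourArea(c))
E
```

```text
t 7.95 [0.5553 0.177  0.1951] yawY 24.9 tilt 0.15 open 0.498 ff 0.0 F [-0.2  0.6  0.8] q7 [-0.14  0.71 -0.42  1.73  0.39  0.78 -0.32]
.4295,.051,.2,25 ([-0.2047, -0.5571, -0.0166], [-0.0002, -0.0008, -0.0006])
.4295,.051,.2,6 ([-0.2047, -0.5571, -0.0166], [-0.0003, -0.0008, 0.1049])
```

View pics/t2.png

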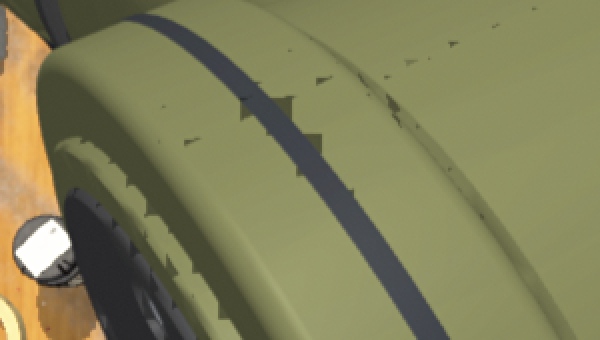

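The arm hides the rail from the top camera, so I'll check the vial later. Next is the small jar.

Request:
send_rows(
  targets=[
    [[-0.07,-0.18,0],[0,0,0]],
    [[-0.14,-0.37,0],[0,0,0]],
    [[-0.204,-0.55,0],[0,0,0]],
    [[-0.204,-0.557,0.1],[0,0,0]],
    [[-0.204,-0.557,0.2],[0,0,0]],
    [[-0.204,-0.557,0.2],[0,0,0]],
  ],
  fingers=1,
)

```text
clock: 8.75
tool_pos: [0.4263, 0.0507, 0.1319]
eef_rot: [0.538, 0.843, -0.003, -0.004]
contact_force: [0.2, -0.1, 0.6]
opening: 1.0
finger_force: 0.0
```

```bash
python3 s.py .4295,.051,.019
```

```text
t 8.75 [0.4263 0.0507 0.1319] yawY 24.9 tilt 0.62 open 1.0 ff 0.0 F [ 0.2 -0.1  0.6] q7 [-0.04  0.67 -0.28  2.22  0.56  0.33 -0.37]
.4295,.051,.019 ([-0.0051, 0.0137, 0.3762], [0.0, 0.0, 0.0])
```

Request:
send_rows(
  targets=[
    [[0,0.008,0.1],[0,0,0]],
    [[0,0.01,0.2],[0,0,0]],
    [[0,0.01,0.3],[0,0,0]],
    [[0,0.01,0.35],[0,0,0]],
    [[0,0.01,0.37],[0,0,0]],
    [[0,0.01,0.37],[0,0,0]],
  ],
)

```text
clock: 9.5
tool_pos: [0.4306, 0.0523, 0.0237]
eef_rot: [0.538, 0.843, -0.002, -0.002]
contact_force: [-0.9, -0.3, -0.6]
opening: 1.004
finger_force: 0.0
```

```bash
python3 s.py .4295,.051,.019,25
```

```text
t 9.5 [0.4306 0.0523 0.0237] yawY 25.0 tilt 0.33 open 1.004 ff 0.0 F [-0.9 -0.3 -0.6] q7 [-0.09  0.91 -0.22  2.26  1.61  0.17 -1.4 ]
.4295,.051,.019,25 ([-0.0024, -0.0051, 0.0156], [-0.0018, -0.0004, -0.0002])
```

Request:
send_rows(
  targets=[
    [[0,0,0.01],[0,0,0]],
    [[0,0,0.017],[0,0,0]],
    [[0,0,0.017],[0,0,0]],
  ],
)

```text
clock: 9.88
tool_pos: [0.43, 0.0521, 0.0187]
eef_rot: [0.538, 0.843, -0.002, -0.003]
contact_force: [-0.4, 0.1, -0.6]
opening: 1.001
finger_force: 0.0
```

Request:
send_rows(
  targets=[
    [[0,0,0.0],[0,0,0]],
    [[0,0,0],[0,0,0]],
    [[0,0,0],[0,0,0]],
    [[0,0,0],[0,0,0]],
    [[0,0,0],[0,0,0]],
  ],
  fingers=0,
  newtons=25,
)

```text
clock: 10.5
tool_pos: [0.4301, 0.0523, 0.0187]
eef_rot: [0.538, 0.843, -0.002, -0.003]
contact_force: [0.4, 0.3, 1.2]
opening: 0.549
finger_force: 25.0
```

```bash
python3 s.py .5614,.0922,.0386
```

```text
t 10.5 [0.4301 0.0523 0.0187] yawY 24.9 tilt 0.42 open 0.549 ff 25.0 F [0.4 0.3 1.2] q7 [-0.07  0.92 -0.24  2.26  1.65  0.19 -1.44]
.5614,.0922,.0386 ([-0.0637, 0.4525, -0.0694], [0.0, 0.0, 0.0])
```

Request:
send_rows(
  targets=[
    [[0,0,-0.08],[0,0,0]],
    [[0,0,-0.2],[0,0,0]],
    [[0,0.02,-0.32],[0,0,0]],
    [[-0.01,0.1,-0.4],[0,0,0]],
    [[-0.03,0.22,-0.4],[0,0,0]],
    [[-0.05,0.34,-0.4],[0,0,0]],
    [[-0.06,0.43,-0.4],[0,0,0]],
    [[-0.061,0.453,-0.36],[0,0,0]],
    [[-0.061,0.453,-0.26],[0,0,0]],
    [[-0.061,0.453,-0.17],[0,0,0]],
    [[-0.061,0.453,-0.12],[0,0,0]],
    [[-0.061,0.453,-0.12],[0,0,0]],
  ],
)

```text
clock: 12.0
tool_pos: [0.5596, 0.0924, 0.0525]
eef_rot: [0.538, 0.843, -0.003, -0.004]
contact_force: [0.5, 0.4, -0.8]
opening: 0.544
finger_force: 25.0
```

```bash
python3 s.py .561,.093,.0387,25
```

```text
t 12.0 [0.5596 0.0924 0.0525] yawY 25.0 tilt 0.62 open 0.544 ff 25.0 F [ 0.5  0.4 -0.8] q7 [ 0.07  0.95 -0.55  1.85  0.83  0.6  -0.58]
.561,.093,.0387,25 ([-0.0004, 0.0054, 0.046], [-0.0032, -0.0011, -0.0002])
```

Request:
send_rows(
  targets=[
    [[0,0.008,0.02],[0,0,0]],
    [[0,0.008,0.034],[0,0,0]],
    [[0,0.008,0.042],[0,0,0]],
    [[0,0.008,0.047],[0,0,0]],
    [[0,0.008,0.047],[0,0,0]],
  ],
)

```text
clock: 12.62
tool_pos: [0.5633, 0.0939, 0.0396]
eef_rot: [0.538, 0.843, -0.002, -0.003]
contact_force: [-0.6, -0.9, -2.8]
opening: 0.544
finger_force: 25.0
```

Request:
send_rows(
  targets=[
    [[0,-0.004,0.004],[0,0,0]],
    [[0,-0.004,0.007],[0,0,0]],
    [[0,-0.004,0.007],[0,0,0]],
  ],
)

```text
clock: 13.0
tool_pos: [0.5627, 0.0937, 0.0387]
eef_rot: [0.538, 0.843, -0.002, -0.003]
contact_force: [-1.1, -0.6, 7.5]
opening: 0.545
finger_force: 25.0
```

Seated. Releasing, rising, and then heading for the tall jar.

Request:
send_rows(
  targets=[
    [[0,0,0],[0,0,0]],
    [[0,0,0],[0,0,0]],
    [[0,0,0],[0,0,0]],
  ],
  fingers=0.85,
)

```text
clock: 13.38
tool_pos: [0.5621, 0.0934, 0.0374]
eef_rot: [0.538, 0.843, -0.002, -0.003]
contact_force: [0.4, -0.7, -0.1]
opening: 0.841
finger_force: 0.0
```

Request:
send_rows(
  targets=[
    [[0,0,-0.05],[0,0,0]],
    [[0,0,-0.15],[0,0,0]],
    [[0,0,-0.3],[0,0,0]],
    [[0,0,-0.45],[0,0,0]],
    [[0,0,-0.5],[0,0,0]],
    [[0,0,-0.5],[0,0,0]],
  ],
)

```text
clock: 14.12
tool_pos: [0.5637, 0.0934, 0.1885]
eef_rot: [0.538, 0.843, -0.001, -0.002]
contact_force: [0.5, -0.9, -0.5]
opening: 0.852
finger_force: 0.0
```

```bash
python3 s.py .4307,.2695,.2,25 .4307,.2695,.2,60; python3 - <<'E'
from h import *
from plant import *
s=get_state();d=snapshot("wrist");np.savez("w3.npz",**d);cv2.imwrite("pics/w3.png",d["img"])
T=np.eye(4);T[:3,:3]=R.from_quat(s["eef_rot"]).as_matrix();T[:3,3]=s["tool_pos"];T=T@d["T_tool_cam"]
for p in([.552,.1797,.02],[.552,.1797,.056],[.5614,.0922,.087],[.4307,.2695,.097],[.4307,.2695,.0]):print(proj(d,np.array(p),T))
E
```

```text
t 14.12 [0.5637 0.0934 0.1885] yawY 24.9 tilt 0.32 open 0.852 ff 0.0 F [ 0.5 -0.9 -0.5] q7 [ 0.16  0.77 -0.71  1.76  0.63  0.86 -0.41]
.4307,.2695,.2,25 ([0.7193, -0.1549, -0.0359], [-0.0016, -0.0008, -0.0005])
.4307,.2695,.2,60 ([0.7193, -0.1549, -0.0359], [-0.0013, -0.0013, -0.1949])
[352.13924886 106.72309926]
[356.57339875 103.73214139]
[312.13682647 241.63469552]
[ 215.65269527 -202.65596025]
[249.43525713 -93.39027043]
```

View pics/w3.png

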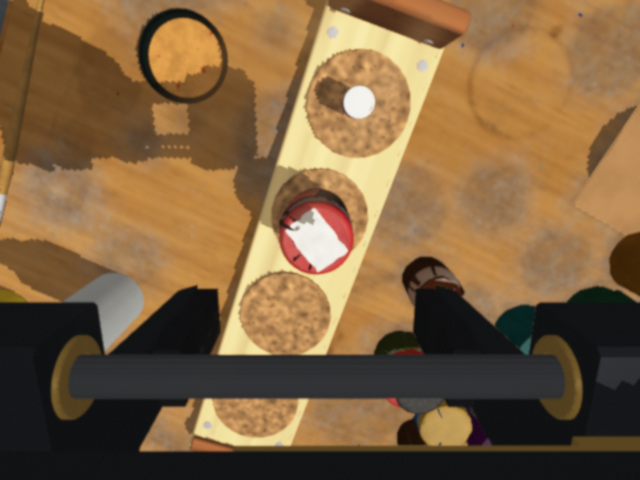

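The vial sits within about 3 mm of its pad centre, with its cap at (359,102) and the pad at (358,103). The small jar at (316,236) is centred on pad 2. Next is the tall jar.

Request:
send_rows(
  targets=[
    [[0.1,-0.02,-0.02],[0,0,0]],
    [[0.28,-0.06,-0.02],[0,0,0]],
    [[0.46,-0.1,-0.02],[0,0,0]],
    [[0.62,-0.135,-0.02],[0,0,0]],
    [[0.72,-0.155,-0.02],[0,0,0]],
    [[0.72,-0.155,-0.02],[0,0,0]],
  ],
  fingers=1,
)

```text
clock: 14.92
tool_pos: [0.4278, 0.2714, 0.1934]
eef_rot: [0.535, 0.845, -0.003, -0.004]
contact_force: [0.1, -0.1, 0.4]
opening: 1.0
finger_force: 0.0
```

```bash
python3 s.py .4307,.2695,.039,25; python3 - <<'E'
from h import *
from plant import *
s=get_state();d=snapshot("wrist");np.savez("w4.npz",**d);cv2.imwrite("pics/w4.png",d["img"])
T=np.eye(4);T[:3,:3]=R.from_quat(s["eef_rot"]).as_matrix();T[:3,3]=s["tool_pos"];T=T@d["T_tool_cam"]
c=np.array([.4307,.2695,.097]);print(proj(d,c,T),proj(d,c*[1,1,0],T),proj(d,c+[0,.03,0],T))
E
```

```text
t 14.93 [0.4278 0.2714 0.1934] yawY 25.3 tilt 0.59 open 1.0 ff 0.0 F [ 0.1 -0.1  0.4] q7 [-0.23  0.68 -0.69  1.94  0.62  0.75 -0.85]
.4307,.2695,.039,25 ([-0.0119, 0.011, 0.5146], [-0.003, -0.0013, 0.0014])
[319.90461343 248.54646657] [319.99572235 216.52876923] [341.50030024 204.76035841]
```

View pics/w4.png

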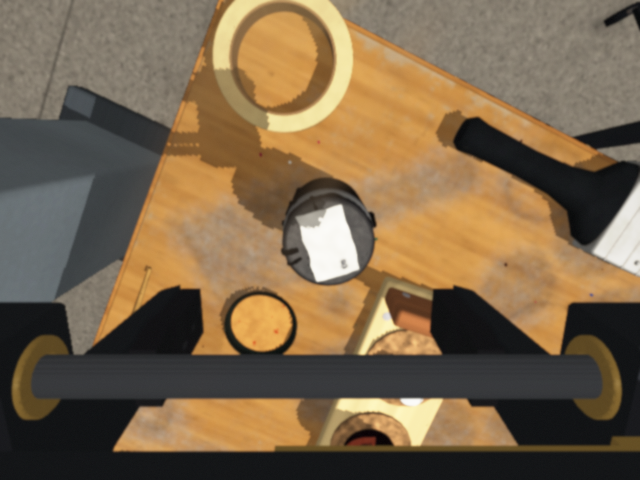

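The tall jar's lid centre is at about (329,240) against a predicted (320,248), so I'll shift the grasp a few mm towards it. The fingers have ample clearance.

Request:
send_rows(
  targets=[
    [[-0.003,0.018,0.1],[0,0,0]],
    [[-0.003,0.018,0.25],[0,0,0]],
    [[-0.003,0.018,0.38],[0,0,0]],
    [[-0.003,0.018,0.47],[0,0,0]],
    [[-0.003,0.018,0.51],[0,0,0]],
    [[-0.003,0.018,0.51],[0,0,0]],
  ],
)

```text
clock: 15.72
tool_pos: [0.4345, 0.2699, 0.0408]
eef_rot: [0.538, 0.843, -0.003, -0.003]
contact_force: [-0.5, -0.4, -0.2]
opening: 0.998
finger_force: 0.0
```

Request:
send_rows(
  targets=[
    [[0,0,0],[0,0,0]],
    [[0,0,0],[0,0,0]],
    [[0,0,0],[0,0,0]],
    [[0,0,0],[0,0,0]],
    [[0,0,0],[0,0,0]],
  ],
  fingers=0,
  newtons=35,
)

```text
clock: 16.35
tool_pos: [0.4347, 0.2713, 0.042]
eef_rot: [0.538, 0.843, -0.002, -0.003]
contact_force: [0.4, -0.9, 5.2]
opening: 0.676
finger_force: 35.0
```

```bash
python3 s.py .5708,.0047,.25,25 .5708,.0047,.06,6
```

```text
t 16.35 [0.4347 0.2713 0.042 ] yawY 24.9 tilt 0.37 open 0.676 ff 35.0 F [ 0.4 -0.9  5.2] q7 [-0.39  0.91 -0.42  2.02  0.92  0.41 -1.1 ]
.5708,.0047,.25,25 ([-0.995, 0.0331, -0.6964], [-0.0018, -0.001, -0.0005])
.5708,.0047,.06,6 ([-0.997, 0.0366, -0.0631], [-0.0019, -0.0007, 0.1051])
```

Request:
send_rows(
  targets=[
    [[0,0,-0.06],[0,0,0]],
    [[0,0,-0.18],[0,0,0]],
    [[0,0,-0.33],[0,0,0]],
    [[-0.03,0,-0.46],[0,0,0]],
    [[-0.12,0.01,-0.52],[0,0,0]],
    [[-0.26,0.01,-0.52],[0,0,0]],
    [[-0.42,0.02,-0.52],[0,0,0]],
    [[-0.58,0.02,-0.52],[0,0,0]],
    [[-0.74,0.03,-0.52],[0,0,0]],
    [[-0.88,0.035,-0.52],[0,0,0]],
    [[-0.97,0.036,-0.52],[0,0,0]],
    [[-0.99,0.036,-0.52],[0,0,0]],
  ],
)

```text
clock: 17.85
tool_pos: [0.57, 0.0036, 0.1952]
eef_rot: [0.54, 0.842, -0.003, -0.004]
contact_force: [0.1, -0.1, -3.3]
opening: 0.675
finger_force: 35.0
```

Request:
send_rows(
  targets=[
    [[0,0,0],[0,0,0]],
    [[0,0,0],[0,0,0]],
  ],
)

```text
clock: 18.1
tool_pos: [0.5696, 0.0084, 0.1965]
eef_rot: [0.537, 0.844, -0.002, -0.004]
contact_force: [-0.1, -0.5, -3.8]
opening: 0.678
finger_force: 35.0
```

```bash
python3 s.py .5708,.0047,.062,25; python3 - <<'E'
from h import *
from plant import *
s=get_state();d=snapshot("wrist");np.savez("w5.npz",**d);cv2.imwrite("pics/w5.png",d["img"])
T=np.eye(4);T[:3,:3]=R.from_quat(s["eef_rot"]).as_matrix();T[:3,3]=s["tool_pos"];T=T@d["T_tool_cam"]
for p in([.552,.1797,.02],[.5614,.0922,.02],[.5614,.0922,.087],[.5708,.0047,.02]):print(proj(d,np.array(p),T))
print("lid top ctr",[proj(d,np.array([o,0,.042-.097]),d["T_tool_cam"]).round(1) for o in(-.005,0,.005)])
E
```

```text
t 18.1 [0.5696 0.0084 0.1965] yawY 25.1 tilt 0.47 open 0.678 ff 35.0 F [-0.1 -0.5 -3.8] q7 [ 0.32  0.76 -0.74  1.76  0.64  0.89 -0.26]
.5708,.0047,.062,25 ([-0.0147, 0.0015, 0.4482], [-0.0022, -0.0014, 0.0006])
[398.74966784 -12.17739501]
[354.74013768 113.13327848]
[364.1845252  108.56029908]
[316.52367166 221.94905267]
lid top ctr [array([314.3, 418.6]), array([314.3, 402. ]), array([314.3, 385. ])]
```

View pics/w5.png

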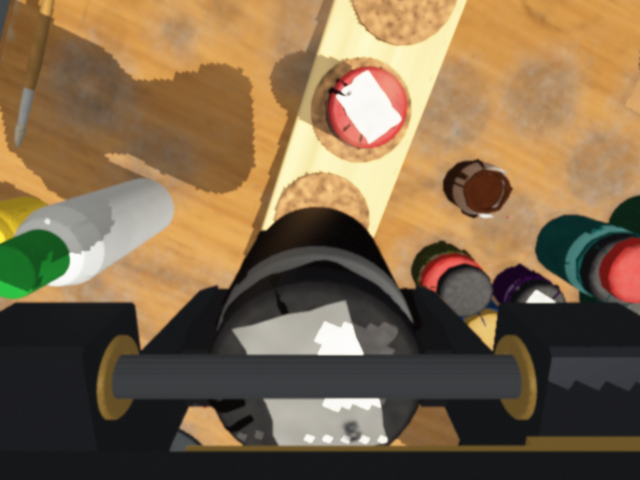

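Small jar top at (369,107) with its pad at (361,110), so it is well centred. The tall jar is upright in the grip, with its front underside edge near row 208. I'll work out the in-hand offset from that.

```bash
python3 - <<'E'
from h import *
d=dict(np.load("w5.npz"))
a=np.linspace(0,2*np.pi,73)
for o in(0,.003,.006,.009,.012):
    bot=np.array([proj(d,np.array([o+.031*np.cos(t),.031*np.sin(t),.042]),d["T_tool_cam"]) for t in a])
    top=np.array([proj(d,np.array([o+.032*np.cos(t),.032*np.sin(t),-.055]),d["T_tool_cam"]) for t in a])
    rim=np.array([proj(d,np.array([o+.032*np.cos(t),.032*np.sin(t),-.037]),d["T_tool_cam"]) for t in a])
    print(o,"bottom front row",bot[:,1].min().round(1),"x",bot[:,0].min().round(),bot[:,0].max().round(),"lid top front row",top[:,1].min().round(1),"rim",rim[:,1].min().round(1),"lid x",top[:,0].min().round(),top[:,0].max().round())
E
```

```text
0 bottom front row 210.4 x 251.0 379.0 lid top front row 285.0 rim 261.3 lid x 189.0 440.0
0.003 bottom front row 204.0 x 251.0 380.0 lid top front row 273.0 rim 250.9 lid x 188.0 441.0
0.006 bottom front row 197.5 x 250.0 380.0 lid top front row 260.8 rim 240.5 lid x 187.0 441.0
0.009 bottom front row 191.0 x 250.0 380.0 lid top front row 248.4 rim 229.8 lid x 186.0 442.0
0.012 bottom front row 184.4 x 250.0 380.0 lid top front row 235.7 rim 219.0 lid x 185.0 443.0
```

Request:
send_rows(
  targets=[
    [[-0.004,0.002,0.06],[0,0,0]],
    [[-0.008,0.004,0.18],[0,0,0]],
    [[-0.012,0.006,0.29],[0,0,0]],
    [[-0.012,0.006,0.37],[0,0,0]],
    [[-0.012,0.006,0.41],[0,0,0]],
    [[-0.012,0.006,0.42],[0,0,0]],
    [[-0.012,0.006,0.42],[0,0,0]],
  ],
)

```text
clock: 19.02
tool_pos: [0.573, 0.0042, 0.0708]
eef_rot: [0.538, 0.843, -0.002, -0.003]
contact_force: [0.1, -0.6, -4.1]
opening: 0.676
finger_force: 35.0
```

```bash
python3 s.py .573,.0058,.062
```

```text
t 19.02 [0.573  0.0042 0.0708] yawY 24.9 tilt 0.38 open 0.676 ff 35.0 F [ 0.1 -0.6 -4.1] q7 [ 0.25  0.93 -0.59  1.83  0.82  0.66 -0.41]
.573,.0058,.062 ([0.0048, 0.0024, 0.0295], [0.0, 0.0, 0.0])
```

Request:
send_rows(
  targets=[
    [[0.005,0.002,0.012],[0,0,0]],
    [[0.005,0.002,0.02],[0,0,0]],
    [[0.005,0.002,0.026],[0,0,0]],
    [[0.005,0.002,0.03],[0,0,0]],
    [[0.005,0.002,0.03],[0,0,0]],
  ],
)

```text
clock: 19.65
tool_pos: [0.5725, 0.0054, 0.0621]
eef_rot: [0.538, 0.843, -0.002, -0.003]
contact_force: [-2.1, -0.7, 3.5]
opening: 0.673
finger_force: 35.0
```

Request:
send_rows(
  targets=[
    [[0,0,0],[0,0,0]],
    [[0,0,0],[0,0,0]],
    [[0,0,0],[0,0,0]],
    [[0,0,0],[0,0,0]],
  ],
  fingers=1,
)

```text
clock: 20.15
tool_pos: [0.5725, 0.0055, 0.0613]
eef_rot: [0.538, 0.843, -0.002, -0.003]
contact_force: [0.3, 0.1, 0.9]
opening: 0.999
finger_force: 0.0
```

Request:
send_rows(
  targets=[
    [[0,0,-0.05],[0,0,0]],
    [[0,0,-0.15],[0,0,0]],
    [[0,0,-0.3],[0,0,0]],
    [[0,0,-0.45],[0,0,0]],
    [[0,0,-0.6],[0,0,0]],
    [[0,0,-0.62],[0,0,0]],
    [[0,0,-0.62],[0,0,0]],
  ],
)

```text
clock: 21.02
tool_pos: [0.5737, 0.0053, 0.2479]
eef_rot: [0.538, 0.843, -0.002, -0.003]
contact_force: [-0.0, -0.0, -0.2]
opening: 1.002
finger_force: 0.0
```

```bash
python3 s.py .434,-.0504,.25,25 .434,-.0504,.128
```

```text
t 21.02 [0.5737 0.0053 0.2479] yawY 24.9 tilt 0.4 open 1.002 ff 0.0 F [-0.  -0.  -0.2] q7 [ 0.35  0.71 -0.78  1.69  0.57  1.   -0.2 ]
.434,-.0504,.25,25 ([0.0279, -0.5004, -0.0038], [-0.0021, -0.0008, -0.0004])
.434,-.0504,.128 ([0.0269, -0.4977, 0.4029], [0.0, 0.0, 0.0])
```

Request:
send_rows(
  targets=[
    [[0.005,-0.1,0],[-0.002,-0.001,0]],
    [[0.01,-0.28,0],[-0.002,-0.001,0]],
    [[0.02,-0.42,0],[-0.002,-0.001,0]],
    [[0.028,-0.5,0],[-0.002,-0.001,0]],
    [[0.028,-0.5,0.1],[-0.002,-0.001,0]],
    [[0.028,-0.5,0.1],[-0.002,-0.001,0]],
  ],
  fingers=0.7,
)

```text
clock: 21.78
tool_pos: [0.4318, -0.0507, 0.2166]
eef_rot: [0.538, 0.843, -0.002, -0.003]
contact_force: [-1.2, -0.1, -0.4]
opening: 0.703
finger_force: 0.0
```

```bash
python3 s.py .434,-.0504,.138,25; python3 - <<'E'
from h import *
from plant import *
s=get_state();d=snapshot("wrist");np.savez("w6.npz",**d)
T=np.eye(4);T[:3,:3]=R.from_quat(s["eef_rot"]).as_matrix();T[:3,3]=s["tool_pos"];T=T@d["T_tool_cam"]
c=np.array([.434,-.0504,.161]);print("pred",proj(d,c,T),proj(d,c+[.01,0,0],T),proj(d,c+[0,.01,0],T))
H,S,V=cv2.split(cv2.cvtColor(d["img"],cv2.COLOR_BGR2HSV))
for b in blobs(((H>45)&(H<80)&(S>150)&(V>60)).astype(np.uint8),(150,80,450,480),300):
    print(cv2.boundingRect(b),cv2.contourArea(b),cv2.minEnclosingCircle(b))
E
```

```text
t 21.77 [ 0.4318 -0.0507  0.2166] yawY 25.0 tilt 0.38 open 0.703 ff 0.0 F [-1.2 -0.1 -0.4] q7 [ 0.51  0.58 -0.77  2.12  0.64  0.7  -0.26]
.434,-.0504,.138,25 ([-0.003, 0.0087, 0.2619], [-0.0019, -0.0008, -0.0003])
pred [320.04170103 266.13394747] [337.53740918 273.89382058] [328.35503326 249.24802514]
(300, 232, 50, 61) 2329.0 ((324.4709167480469, 261.8490295410156), 30.35689926147461)
```

Cap at (325,260) against a predicted (320,266): agreement within 3 mm. Descending on the cap.

Request:
send_rows(
  targets=[
    [[0.002,0.01,0.06],[0,0,0]],
    [[0.002,0.01,0.14],[0,0,0]],
    [[0.002,0.01,0.21],[0,0,0]],
    [[0.002,0.01,0.25],[0,0,0]],
    [[0.002,0.01,0.26],[0,0,0]],
    [[0.002,0.01,0.26],[0,0,0]],
  ],
)

```text
clock: 22.58
tool_pos: [0.437, -0.0481, 0.1408]
eef_rot: [0.538, 0.843, -0.0, 0.0]
contact_force: [0.6, -0.6, -0.1]
opening: 0.697
finger_force: 0.0
```

Request:
send_rows(
  targets=[
    [[0,0,0],[0,0,0]],
    [[0,0,0],[0,0,0]],
    [[0,0,0],[0,0,0]],
    [[0,0,0],[0,0,0]],
    [[0,0,0],[0,0,0]],
    [[0,0,0],[0,0,0]],
  ],
  fingers=0,
  newtons=30,
)

```text
clock: 23.32
tool_pos: [0.4366, -0.0484, 0.1406]
eef_rot: [0.538, 0.843, -0.0, -0.0]
contact_force: [0.2, -1.1, 2.6]
opening: 0.304
finger_force: 30.0
```

```bash
python3 s.py .5818,-.0808,.25 .5818,-.0808,.158
```

```text
t 23.32 [ 0.4366 -0.0484  0.1406] yawY 24.9 tilt 0.03 open 0.304 ff 30.0 F [ 0.2 -1.1  2.6] q7 [ 0.38  0.7  -0.6   2.19  0.86  0.51 -0.46]
.5818,-.0808,.25 ([-0.3021, 0.3933, -0.3648], [0.0, 0.0, 0.0])
.5818,-.0808,.158 ([-0.302, 0.3935, -0.0581], [0.0, 0.0, 0.0])
```

Request:
send_rows(
  targets=[
    [[0,0,-0.05],[0,0,0]],
    [[0,0,-0.13],[0,0,0]],
    [[0,0,-0.2],[0,0,0]],
    [[-0.04,0.05,-0.22],[0,0,0]],
    [[-0.1,0.13,-0.22],[0,0,0]],
    [[-0.17,0.22,-0.22],[0,0,0]],
    [[-0.24,0.31,-0.22],[0,0,0]],
    [[-0.285,0.37,-0.22],[0,0,0]],
    [[-0.302,0.393,-0.22],[0,0,0]],
    [[-0.302,0.393,-0.2],[0,0,0]],
    [[-0.302,0.393,-0.18],[0,0,0]],
    [[-0.302,0.393,-0.18],[0,0,0]],
  ],
)

```text
clock: 24.82
tool_pos: [0.5803, -0.0808, 0.1937]
eef_rot: [0.537, 0.843, -0.001, -0.001]
contact_force: [-0.2, 0.5, -1.6]
opening: 0.307
finger_force: 30.0
```

```bash
python3 s.py .5818,-.0808,.1606,25; python3 - <<'E'
from h import *
from plant import *
s=get_state();d=snapshot("wrist");np.savez("w7.npz",**d);cv2.imwrite("pics/w7.png",d["img"])
T=np.eye(4);T[:3,:3]=R.from_quat(s["eef_rot"]).as_matrix();T[:3,3]=s["tool_pos"];T=T@d["T_tool_cam"]
for p in([.5614,.0922,.087],[.5708,.0047,.02],[.5708,.0047,.117],[.5801,-.0828,.02]):print(proj(d,np.array(p),T).round(0))
for o in(0,.005): print("bottle bottom ctr, body front, at o",o,proj(d,np.array([o,0,.1406]),d["T_tool_cam"]).round(0),proj(d,np.array([o+.024,0,.1406]),d["T_tool_cam"]).round(0))
E
```

```text
t 24.82 [ 0.5803 -0.0808  0.1937] yawY 25.0 tilt 0.16 open 0.307 ff 30.0 F [-0.2  0.5 -1.6] q7 [ 0.47  0.78 -0.74  1.71  0.65  0.91 -0.11]
.5818,-.0808,.1606,25 ([-0.0023, 0.0048, 0.1102], [-0.0009, -0.0002, -0.0001])
[421. -62.]
[353. 109.]
[369. 100.]
[315. 219.]
bottle bottom ctr, body front, at o 0 [316. 227.] [315. 193.]
bottle bottom ctr, body front, at o 0.005 [316. 220.] [315. 186.]
```

View pics/w7.png

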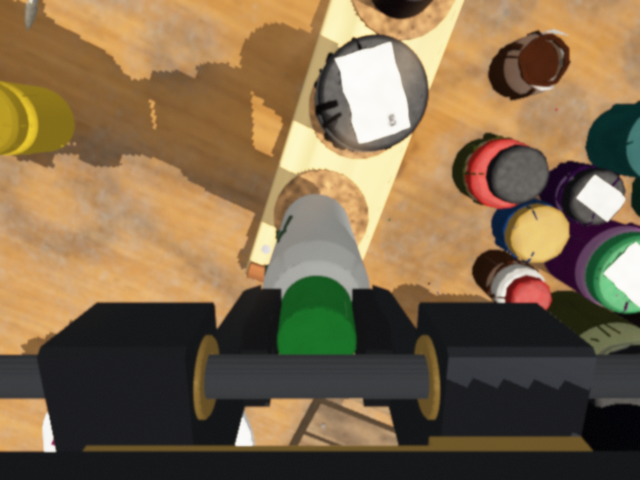

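The bottle hangs upright, its bottom front edge at (319,194), above pad 4 at about (321,217). The tall jar top at (371,94) is well on its pad. Lowering.

Request:
send_rows(
  targets=[
    [[0,0.008,0.04],[0,0,0]],
    [[0,0.008,0.07],[0,0,0]],
    [[0,0.008,0.09],[0,0,0]],
    [[0,0.008,0.1],[0,0,0]],
    [[0,0.008,0.106],[0,0,0]],
    [[0,0.008,0.106],[0,0,0]],
  ],
)

```text
clock: 25.62
tool_pos: [0.5838, -0.0798, 0.1626]
eef_rot: [0.538, 0.843, -0.0, -0.0]
contact_force: [-0.8, 0.1, -2.2]
opening: 0.302
finger_force: 30.0
```

Request:
send_rows(
  targets=[
    [[0,-0.004,0.003],[0,0,0]],
    [[0,-0.004,0.006],[0,0,0]],
    [[0,-0.004,0.009],[0,0,0]],
    [[0,-0.004,0.009],[0,0,0]],
  ],
)

```text
clock: 26.12
tool_pos: [0.583, -0.0803, 0.1606]
eef_rot: [0.538, 0.843, -0.0, 0.0]
contact_force: [-1.3, -0.8, 5.5]
opening: 0.304
finger_force: 30.1
```

Seated. Releasing, rising, and moving clear towards the start side.

Request:
send_rows(
  targets=[
    [[0,0,0],[0,0,0]],
    [[0,0,0],[0,0,0]],
    [[0,0,0],[0,0,0]],
    [[0,0,0],[0,0,0]],
  ],
  fingers=0.6,
)

```text
clock: 26.62
tool_pos: [0.5826, -0.0803, 0.1597]
eef_rot: [0.538, 0.843, -0.0, -0.0]
contact_force: [-0.0, 1.3, 0.3]
opening: 0.598
finger_force: 0.0
```

Request:
send_rows(
  targets=[
    [[0,0,-0.04],[0,0,0]],
    [[0,0,-0.12],[0,0,0]],
    [[0,0,-0.22],[0,0,0]],
    [[0,0,-0.32],[0,0,0]],
    [[0,0,-0.4],[0,0,0]],
    [[0,-0.15,-0.4],[0,0,0]],
    [[0.1,-0.3,-0.4],[0,0,0]],
    [[0.25,-0.4,-0.4],[0,0,0]],
    [[0.45,-0.4,-0.4],[0,0,0]],
    [[0.65,-0.4,-0.4],[0,0,0]],
    [[0.85,-0.4,-0.4],[0,0,0]],
    [[0.98,-0.4,-0.4],[0,0,0]],
  ],
)

```text
clock: 28.12
tool_pos: [0.3489, 0.1383, 0.281]
eef_rot: [0.537, 0.844, 0.001, 0.0]
contact_force: [0.2, -0.3, 0.5]
opening: 0.601
finger_force: 0.0
```

Request:
send_rows(
  targets=[
    [[0.18,-0.02,0],[0,0,0]],
    [[0.36,-0.04,0],[0,0,0]],
    [[0.54,-0.06,0],[0,0,0]],
    [[0.72,-0.08,0],[0,0,0]],
    [[0.8,-0.1,0],[0,0,0]],
    [[0.8,-0.1,0],[0,0,0]],
  ],
)

```text
clock: 28.88
tool_pos: [0.2203, 0.3425, 0.2808]
eef_rot: [0.536, 0.844, 0.001, -0.001]
contact_force: [0.5, -0.8, 0.3]
opening: 0.6
finger_force: 0.0
```

```bash
python3 s.py; python3 - <<'E'
from h import *
from plant import *
d=snapshot("top");np.savez("t3.npz",**d)
H,S,V=cv2.split(cv2.cvtColor(d["img"],cv2.COLOR_BGR2HSV))
cv2.imwrite("pics/t3.png",cv2.resize(d["img"][150:340,180:480],None,fx=2.6,fy=2.6,interpolation=cv2.INTER_CUBIC))
def rep(n,m,box,z,ref):
    for c in blobs(m.astype(np.uint8),box,15):
        M=cv2.moments(c);uv=(M['m10']/M['m00'],M['m01']/M['m00']);p=ray(d,uv,z);print(n,np.round(uv,1),cv2.contourArea(c),((p-ref)[:2]*1000).round(1))
w=(S<60)&(V>150)
r=(((H<6)|(H>172))&(S>130)&(V>50))|w
rep("vial",w,(245,190,285,230),.056,[.552,.1797,0])
rep("small",r,(288,180,335,228),.087,[.5614,.0922,0])
rep("cap",(H>45)&(H<80)&(S>150)&(V>60),(380,150,440,210),.181,[.5801,-.0828,0])
rep("tall",(V<80)|w,(330,165,378,225),.117,[.5708,.0047,0])
E
```

```text
t 28.88 [0.2203 0.3425 0.2808] yawY 25.2 tilt 0.11 open 0.6 ff 0.0 F [ 0.5 -0.8  0.3] q7 [-0.52  0.44 -0.85  2.1   0.47  0.79 -1.22]
vial [258.7 209. ] 83.0 [ 0.7 -0.1]
small [305.5 199. ] 481.0 [-0.4 -0.2]
cap [413.  170.4] 258.5 [-1.7  1. ]
tall [353.3 196.4] 983.5 [-15.2   4.6]
```

View pics/t3.png

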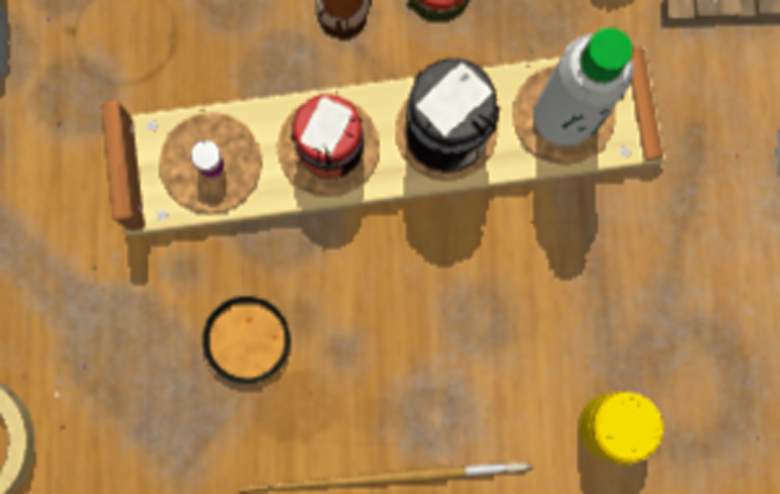

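All four stand upright on their pads. From the end board, in crop pixels: vial at (207,157), red jar (328,135), black jar (452,105), bottle cap (607,53). The vial, red jar and bottle are within about 2 mm of centre and the black jar within about 5 mm. The lid at (246,340) is untouched and the arm is clear, so I'm handing in.

```bash
python3 -c "
from plant import *
print(finish_job())"
```

```text
the job is handed in; nothing more can be done
None
```

I stood all four containers upright on the pads in height order from the end board (vial, small red-lidded jar, tall black-lidded jar, bottle), left the lid where it lay, and handed the job in at about 29 s; the last picture puts three within about 2 mm of centre and the tall jar within about 5 mm by eye, but no verdict was returned.

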